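# Prime the jar sealer and hold its dial at three

## Robot

A 6-joint arm with a two-finger parallel gripper is mounted at the origin on the work surface. World frame = base frame: x ahead of the robot, y to its left, z up, the work surface at z = 0. Lengths are in m, angles in rad, forces in N, time in s.
With the tool pointing down it reaches from about 0.325 to 0.775 m from the base axis. Payload 5.5 kg.
Tool frame: the origin (TCP) lies at the very end of the fingers, on their centre line; the grasp point (between the pads) lies 19 mm behind it; z points along the fingers, y is the line along which they close (so a half turn about z gives the same grasp; the last joint's range is limited). The gripper opens to 88 mm and grips with 3 to 60 N. Pads are 20 mm wide; open, the fingers measure 115 mm over their backs; the gripper's body (75 mm by 178 mm) begins 61 mm behind the grasp point.
Start: joints at [-1.317, 0.091, 1.231, -0, 1.82, -0.057], TCP at [0.183, -0.571, 0.223] pointing down, gripper open.
Joint ranges: [-2.87, 2.87], [-0.86, 2.18], [0.17, 2.46], [-1.51, 4.65], [0.06, 2.69], [-2.65, 2.65]. Speed limits (rad/s): [2.57, 2.57, 3.01, 3.14, 3.14, 3.14].

## Interface

Orientations are given as a unit quaternion [w, x, y, z].
In Python, from cell import ctrl gives the robot as it stands.
- The arm moves only by the tool step_arm, never from a script. Its argument "motion" is a list of rows, each an object with "xyz": the shift along the tool's x, y, z in m, a list of three; "rotation": the turn, a rotation vector about the tool's x, y, z in degrees, a list of three. A call has 1 to 12 rows; each row shifts and turns the commanded pose from where the row before left it, along the tool's axes as they then stand; what a row does not reach is not made up. A row lasts 1/8 s, in which the tool goes at most 62.5 mm and 10.7 degrees, less where a joint would pass 70% of its speed; a pose out of reach is approached as far as the arm can. A call is refused whole if a number of a shift passes 0.0625 or a number of a turn 10.7, either way. A call with a gripper value outside its range is refused whole. "fingers" is the closure, from 0 (fully open) to 1 (shut), set as the call begins (left out, the last holds). The fingers move at their own pace and stop on an object; "grip_force" is the grip in N (left out, the last holds). Time passes only in rows, so rows that do not move let the fingers close. It gives the time, the measured TCP pose, the force, the opening and the grip force at its end, in the units of the state.
- ctrl.read_state(): the state, without advancing time (a new reading comes with each control period).
- ctrl.capture(name): name is "scene" or "side" or "wrist"; returns the picture (480x640x3 uint8, red, green, blue); there is no depth.
- ctrl.camera_params(name): a dict with "camera_matrix" (3x3 intrinsics, pixels), "origin" and "attitude" of the camera in the world; the wrist camera has in their place "T_tool_cam" (4x4, takes a point from camera to tool coordinates, whose origin is the TCP and whose axes are the flange's). Camera axes: x right, y down, z forward; pixel columns grow to the right and rows downward; lengths in m; the calibration is good to about 2 mm. The wrist camera is an equidistant fisheye: a pixel r from the principal point sees the ray r / f radians off the axis. A picture is of the moment at which its call begins: read the wrist's pose just before it. camera_params takes no time and is no camera call.
- ctrl.job_done(): hands the job in; it is judged then, once.
The state is a dict: "clock": time; "joint_positions": joint angles; "qvel": joint speeds; "effort": joint torques, N m; "position": TCP position; "eef_rot": TCP orientation; "wrist_force": force on the tool from outside, world axes, zero at the start; "wrist_torque": the same for the moment, N m; "grip_width": finger opening in m; "gripper_force": force on a finger pad.
Only numpy, scipy, OpenCV 4.12 (cv2) and the standard library are available. Lean on these libraries where they do the work, as an engineer would, in place of code of your own. Each camera call takes 0.05 s, during which the arm holds its last target. There are 200 camera calls.

## Task

Seal the jar that stands in the vacuum sealer: first press the blue treadle with the gripper all the way down to its stop, keep it there for about a second, and let it come back up. Then turn the sealer's spring-return dial by its red blade clockwise (seen from above), past the first and second clicks to the third (the three red dots), and keep it held there: it springs back if let go, so the program finishes with the robot still holding the dial at three. Leave the loose jars and the lid tin where they stand.

Things in the scene. Friction and masses are not known exactly. Their poses are not given: they have to be found in the camera images.
- sealer: Vacuum jar sealer, fixed to the bench: white console 220 (own x) x 315 (own y) mm, top face 60 mm above the bench, with a blue band. Origin: on the bench, straight below the dial's axis; the console reaches 110 mm to either side along its x, 115 mm to its -y and 200 mm to its +y. A jar under a sealing head on a column (195 to 210 mm high) stands 135 to 175 mm to its +y. z is up.
- dial_axis (a point): Point on the dial's upright turning axis, 100 mm above the bench. Its axes are those of the sealer (do not turn with the dial). Seen from above, the blade points out from the axis at 0.96 rad (55 degrees) clockwise of the sealer's +x at home, and at 2.16 rad (124 degrees) clockwise of +x at the third click.
- dial_grip (a point): Point inside the dial's red upright blade, 62 mm out from the turning axis, 100 mm above the bench; moves with the dial. The blade is 14 mm thick, runs radially from 28 to 82 mm from the axis, 75 to 117 mm above the bench, on a black disc of 100 mm diameter (disc top 76 mm, console top 60 mm). Push it sideways with shut fingers or pinch it across its thickness.
- dial (a joint): Dial angle in rad, 0 at home (grey dot), growing clockwise seen from above. Clicks (soft detents) at 0.40 (one blue dot), 0.80 (two blue dots) and 1.20 (three red dots); end stop at 1.26. The spring always returns it to 0 when let go; turning it takes up to about 0.65 N m, holding it at 1.20 about 0.5 N m (8 N at the grip point).
- treadle: Pump treadle, fixed to the bench: steel base plate 200 (own x) x 110 (own y) x 12 mm; origin: centre of its underside; z up. The pedal is hinged at its +x end (hinge line along own y, 80 mm from the origin, 35 mm above the bench), its free end rises towards own -x.
- pedal_tread (a point): Middle of the black rubber tread on the pedal's upper face (tread 90 x 80 mm), 118 mm from the hinge along the pedal; moves with the pedal. About 86 mm above the bench with the pedal up, 52 mm at its stop: 34 mm of travel.
- pedal (a joint): Pedal angle in rad: 0 up, grows as it is pressed, stop at 0.30. Springs back up; 4 N at the tread starts it, about 10 N holds it at the stop.
- jar_beet: Loose full jar, amber with brass lid, 72 mm diameter, 105 mm high, origin centre of the underside. Leave alone.
- jar_green: Loose full jar, green with green lid, 68 mm diameter, 120 mm high, origin centre of the underside. Leave alone.
- lid_tin: Loose round blue tin, 80 mm diameter, 42 mm high, origin centre of the underside. Leave alone.
Not all that is in view belongs to the job. Several things look just like the treadle: the one meant starts farthest to the robot's left.

How it is judged:
On the way, in this order (a step that is already met when the one before it is completed fails the run):
1. the treadle is pressed down to its stop by the robot, with the dial still at home (value of joint pedal above 0.265 rad and value of joint dial below 0.2 rad and contact force between any of the fingers, the arm and treadle above 1 N), for 0.5 s.
2. the treadle has come back up, with the dial still at home (value of joint pedal below 0.05 rad and value of joint dial below 0.2 rad), for 0.1 s.
3. the dial is at its third click, the treadle up (value of joint dial above 1.11 rad and value of joint pedal below 0.05 rad), for 0.3 s.
At the end, for the whole second after the job is handed in: The robot holds the dial at the third click (joint above 1.11 rad, third click 1.20, end stop 1.26) with more than 2 N on it; the treadle is up (below 0.05 rad); both loose jars and the tin are within 30 mm of where they began (all of step 3 and contact force between any of the fingers, the arm and sealer above 2 N and distance of each of jar_beet, jar_green, lid_tin from where it was at the start of the episode below 0.03 m); the arm keeps its last pose, push and grip.
It fails at once if a loose jar or the lid tin is shifted by more than 30 mm or tipped (distance of any of jar_beet, jar_green, lid_tin from where it was at the start of the episode above 0.03 m or angle between any of jar_beet, jar_green, lid_tin's own z axis and vertical above 0.5 rad).
It also fails if it takes over 56 s, if anything falls off the work surface, if the arm or the gripper's body presses on something with over 40 N, if the wrist force passes 120 N, or if a joint passes its speed limit or range.

## Working session

There is one attempt and no reset: what is moved stays moved. The work goes in short steps, Python scripts to look and compute and a tool call to move; the robot and the scene stay as the last step left them, time stands still between calls to the robot, and variables do not carry over. Pictures are saved under pics/ and viewed, at most 10 in all, crops included, and the job is handed in when it is done.

Besides the shell and the picture viewer there is one more tool, called after "Call:" as name([rows], argument=value, ...), one row to a line, values as JSON. step_arm: Moves the arm, as the interface text tells. Its arguments: {"type":"object","properties":{"motion":{"type":"array","items":{"type":"object","properties":{"xyz":{"type":"array","items":{"type":"number"}},"rotation":{"type":"array","items":{"type":"number"}}}}},"fingers":{"type":"number"},"grip_force":{"type":"number"}},"required":["motion"]}

```bash
mkdir -p pics
python3 - <<'E'
from cell import ctrl
import cv2
for n in ("scene","side"):
    cv2.imwrite(f"pics/{n}.png",ctrl.capture(n)[:,:,::-1]); print(n,ctrl.camera_params(n))
print(ctrl.camera_params("wrist")); print(ctrl.read_state())
E
```

```text
scene {'camera_matrix': array([[614.0353805 ,   0.        , 308.93443568],
       [  0.        , 614.0353805 , 252.44343023],
       [  0.        ,   0.        ,   1.        ]]), 'origin': array([ 1.06188071, -0.85617038,  1.29908462]), 'attitude': array([-0.29258168,  0.89685556,  0.31621879, -0.10025836])}
side {'camera_matrix': array([[495.12695747,   0.        , 322.47679837],
       [  0.        , 495.12695747, 236.28260852],
       [  0.        ,   0.        ,   1.        ]]), 'origin': array([ 0.44159677, -1.15543307,  0.84230025]), 'attitude': array([-0.44309447,  0.8953943 , -0.03822331,  0.02180169])}
{'camera_matrix': array([[371.64829954,   0.        , 321.6531509 ],
       [  0.        , 371.64829954, 238.97342624],
       [  0.        ,   0.        ,   1.        ]]), 'T_tool_cam': array([[ 9.71937333e-05, -9.52837527e-01, -3.03480870e-01,
         8.47392507e-02],
       [ 9.99999876e-01,  2.40771172e-04, -4.35685077e-04,
         1.58922865e-03],
       [ 4.88206536e-04, -3.03480790e-01,  9.52837432e-01,
        -1.62121391e-01],
       [ 0.00000000e+00,  0.00000000e+00,  0.00000000e+00,
         1.00000000e+00]])}
{'clock': 0.1, 'joint_positions': array([-1.31671199e+00,  9.17967324e-02,  1.23177368e+00,  6.99027364e-06,
        1.81978902e+00, -5.66838530e-02]), 'qvel': array([ 3.54276283e-04, -3.16380203e-03, -1.91681546e-03,  7.03965018e-04,
        4.01259629e-05,  8.19420142e-04]), 'effort': array([ 2.71871111e-03, -4.47858381e+01, -4.07570350e+01,  7.00338325e-02,
        2.84232572e-02, -1.15225630e-04]), 'position': array([ 0.18341705, -0.57099895,  0.22160743]), 'eef_rot': array([-8.79421300e-04,  9.87951643e-01,  1.54760366e-01, -8.36773750e-05]), 'wrist_force': array([-0.32462838, -0.49000647,  0.42927165]), 'wrist_torque': array([-0.00521251, -0.0035069 ,  0.0175792 ]), 'gripper_force': 0.0, 'grip_width': 0.087893429312608}
```

View pics/scene.png

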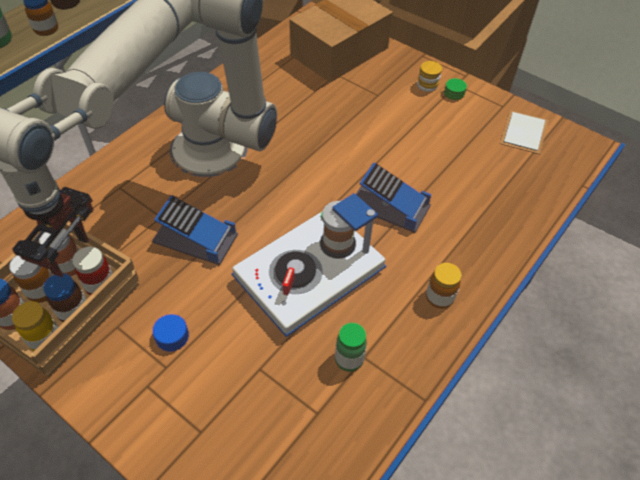

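View pics/side.png

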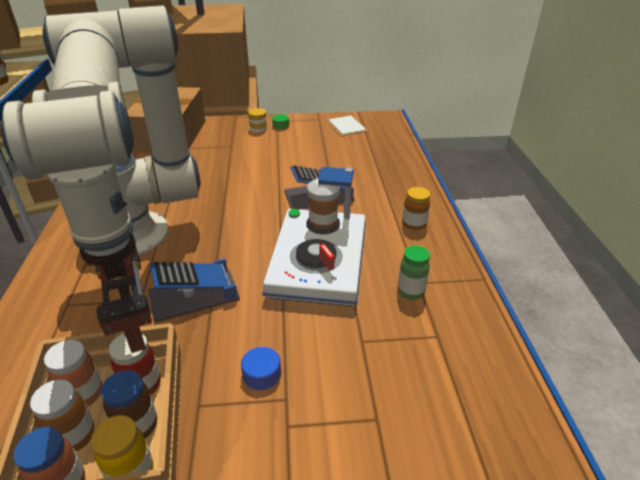

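The scene shows two treadles, one near (195,230) and one behind the sealer near (395,195). The second is farther left (+y), so it is the one meant. The dial is near (293,270), the green jar near (350,345), the amber jar near (444,285) and the tin near (170,332).

```bash
cat > h.py <<'E'
import numpy as np, cv2
from cell import ctrl
from scipy.spatial.transform import Rotation as R
def ray(n,uv):
    p=ctrl.camera_params(n);K=p["camera_matrix"]
    d=R.from_quat(p["attitude"],scalar_first=True).apply(np.linalg.inv(K)@[uv[0],uv[1],1.])
    return p["origin"],d
def cast(n,uv,z):
    o,d=ray(n,uv); return o+d*(z-o[2])/d[2]
def tri(a,b):
    (o1,d1),(o2,d2)=ray("scene",a),ray("side",b)
    s=np.linalg.lstsq(np.c_[d1,-d2],o2-o1,rcond=None)[0]
    p,q=o1+s[0]*d1,o2+s[1]*d2; return (p+q)/2,np.linalg.norm(p-q)
def proj(n,P):
    p=ctrl.camera_params(n); r=R.from_quat(p["attitude"],scalar_first=True).inv().apply(np.array(P)-p["origin"])
    q=r@p["camera_matrix"].T; return q[...,:2]/q[...,2:]
E
python3 - <<'E'
from h import *
s=cv2.imread("pics/scene.png")
a=cv2.resize(s[155:235,345:445],None,fx=6,fy=6,interpolation=cv2.INTER_CUBIC)
b=cv2.resize(s[200:335,225:395],None,fx=4.4,fy=4.4,interpolation=cv2.INTER_CUBIC)
cv2.imwrite("pics/a.png",a);cv2.imwrite("pics/b.png",b)
for uv in [(234,270),(385,262),(286,328)]: print(cast("scene",uv,.06))
hsv=cv2.cvtColor(s,cv2.COLOR_BGR2HSV)
m=((hsv[...,0]<6)|(hsv[...,0]>174))&(hsv[...,1]>150)&(hsv[...,2]>80)
ys,xs=np.nonzero(m[255:305,275:310]); print("red",xs.mean()+275,ys.mean()+255,len(xs),cast("scene",(xs.mean()+275,ys.mean()+255),.1))
E
```

```text
[ 0.39368357 -0.30566434  0.06      ]
[ 0.66712865 -0.05384874  0.06      ]
[ 0.59588042 -0.34908482  0.06      ]
red 288.00877192982455 280.00877192982455 114 [ 0.53269918 -0.26494502  0.1       ]
```

View pics/a.png

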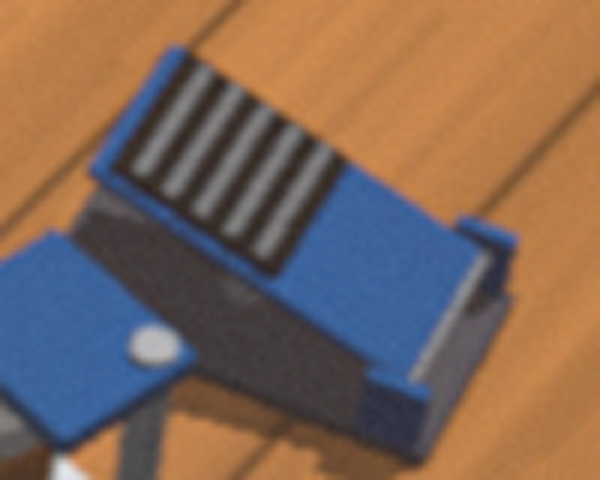

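View pics/b.png

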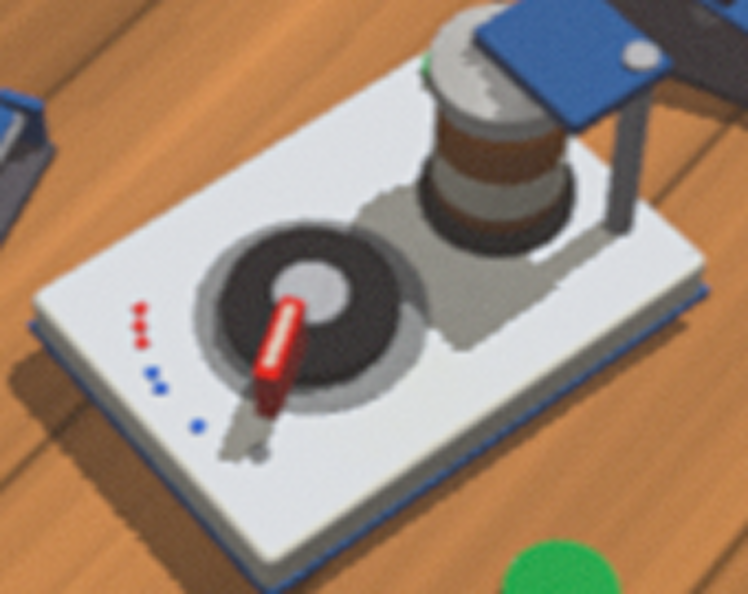

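The crops show the target tread as a striped quad, corners near (375,163), (402,181), (391,201) and (364,183). The console corners are near (233,268), (286,328) and (385,260), and the dial blade is at home.

Run:
```python
from h import *
np.set_printoptions(precision=4,suppress=True)
f=lambda p:np.array(p)/4.4+[225,200]
g=lambda p:np.array(p)/6+[345,155]
L,B,Rr=[cast("scene",f(p),.06) for p in [(34,299),(270,563),(707,262)]]
print(L,B,Rr,np.linalg.norm(B-L),np.linalg.norm(Rr-B))
e=Rr-B; yaw=np.arctan2(-e[0],e[1]); e2=B-L; print("yaw",yaw,np.arctan2(e2[1],e2[0]))
yaw=(yaw*3+np.arctan2(e2[1],e2[0])*2)/5
X=np.array([np.cos(yaw),np.sin(yaw)]);Y=np.array([-X[1],X[0]])
c=(L+Rr)[:2]/2; print("axis",c-.0425*Y,"disc",cast("scene",f((310,306)),.076))
ax=c-.0425*Y
a,b=cast("scene",f((290,299)),.117),cast("scene",f((268,380)),.117);print("blade top ends",a,b,np.linalg.norm(a[:2]-ax),np.linalg.norm(b[:2]-ax),np.degrees(np.arctan2(*(b-ax.tolist().__add__([0]))[1::-1])), np.degrees(yaw)-55)
print("head", cast("scene",f((573,60)),.21), "model", ax+.155*Y, "col", cast("scene",f((618,225)),.06))
for p,z in [((183,50),.098),((345,158),.073),((275,275),.073),((115,168),.098),((230,163),.086),((457,222),.045),((368,370),.045)]: print(p,cast("scene",g(p),z))
for n,uv,z in [("jar_beet",(447,278),.105),("green",(352,335),.12),("tin",(170,328),.042)]: print(n,cast("scene",uv,z))
```

```text
[ 0.3871 -0.3032  0.06  ] [ 0.5965 -0.3485  0.06  ] [ 0.6642 -0.0466  0.06  ] 0.2141727401837367 0.3093352690168908
yaw -0.22084156949893272 -0.21315650379688003
axis [ 0.5165 -0.2164] disc [ 0.5167 -0.2186  0.076 ]
blade top ends [ 0.5238 -0.2432  0.117 ] [ 0.5476 -0.2897  0.117 ] 0.027767940718114673 0.07964649914431103 -66.97900672118399 -67.47716114133055
head [ 0.5842 -0.0817  0.21  ] model [ 0.55   -0.0651] col [ 0.6102 -0.0572  0.06  ]
(183, 50) [0.4734 0.175  0.098 ]
(345, 158) [0.5565 0.1873 0.073 ]
(275, 275) [0.5712 0.11   0.073 ]
(115, 168) [0.4915 0.0973 0.098 ]
(230, 163) [0.5238 0.1415 0.086 ]
(457, 222) [0.6063 0.2104 0.045 ]
(368, 370) [0.6229 0.1121 0.045 ]
jar_beet [ 0.8203 -0.0296  0.105 ]
green [ 0.7406 -0.2971  0.12  ]
tin [ 0.3797 -0.5108  0.042 ]
```

Call:
step_arm([
  {"xyz":[0,0,-0.04]},
  {"xyz":[0,0,-0.04]},
  {"xyz":[0.027,-0.029,0]},
  {"xyz":[0.027,-0.029,0]},
  {"xyz":[0.027,-0.029,0]},
  {"xyz":[0.027,-0.029,0]},
  {"xyz":[0.027,-0.029,0]},
  {"xyz":[0.027,-0.029,0]},
  {"xyz":[0.027,-0.029,0]},
  {"xyz":[0.027,-0.029,0]},
  {"xyz":[0.027,-0.029,0]},
  {"xyz":[0.027,-0.029,0]},
], fingers=1)

```text
invalid input
```

Call:
step_arm([
  {"xyz":[0.027,-0.029,0]},
  {"xyz":[0.027,-0.029,0]},
  {"xyz":[0.027,-0.029,0]},
  {"xyz":[0.027,-0.029,0]},
  {"xyz":[0.027,-0.029,0]},
  {"xyz":[0.027,-0.029,0]},
  {"xyz":[0.027,-0.029,0]},
  {"xyz":[0.027,-0.029,0]},
  {"xyz":[0.027,-0.029,0]},
  {"xyz":[0,0,0]},
  {"xyz":[0,0,0]},
])

```text
invalid input
```

Call:
step_arm([
  {"xyz":[0,0,-0.04],"rotation":[0,0,0]},
  {"xyz":[0,0,-0.04],"rotation":[0,0,0]},
  {"xyz":[0.027,-0.029,0],"rotation":[0,0,0]},
  {"xyz":[0.027,-0.029,0],"rotation":[0,0,0]},
  {"xyz":[0.027,-0.029,0],"rotation":[0,0,0]},
  {"xyz":[0.027,-0.029,0],"rotation":[0,0,0]},
  {"xyz":[0.027,-0.029,0],"rotation":[0,0,0]},
  {"xyz":[0.027,-0.029,0],"rotation":[0,0,0]},
  {"xyz":[0.027,-0.029,0],"rotation":[0,0,0]},
  {"xyz":[0.027,-0.029,0],"rotation":[0,0,0]},
  {"xyz":[0.027,-0.029,0],"rotation":[0,0,0]},
  {"xyz":[0.027,-0.029,0],"rotation":[0,0,0]},
], fingers=1, grip_force=20)

```text
clock: 1.6
position: [0.3521, -0.2113, 0.3023]
eef_rot: [-0.0, 0.988, 0.155, -0.0]
wrist_force: [0.2, -0.3, 0.1]
grip_width: 0.0003
gripper_force: 0.0
```

Call:
step_arm([
  {"xyz":[0.027,-0.028,0],"rotation":[0,0,0]},
  {"xyz":[0.027,-0.028,0],"rotation":[0,0,0]},
  {"xyz":[0.027,-0.028,0],"rotation":[0,0,0]},
  {"xyz":[0.027,-0.028,0],"rotation":[0,0,0]},
  {"xyz":[0.027,-0.028,0],"rotation":[0,0,0]},
  {"xyz":[0.027,-0.028,0],"rotation":[0,0,0]},
  {"xyz":[0.027,-0.028,0],"rotation":[0,0,0]},
  {"xyz":[0.027,-0.028,0],"rotation":[0,0,0]},
  {"xyz":[0.027,-0.028,0],"rotation":[0,0,0]},
  {"xyz":[0.027,-0.028,0],"rotation":[0,0,0]},
  {"xyz":[0,0,0.05],"rotation":[0,0,0]},
  {"xyz":[0,0,0.05],"rotation":[0,0,0]},
])

```text
clock: 3.1
position: [0.5235, 0.1372, 0.2011]
eef_rot: [0.0, 0.988, 0.155, 0.0]
wrist_force: [0.5, -0.7, -0.8]
grip_width: 0.0007
gripper_force: 0.0
```

Call:
step_arm([
  {"xyz":[0,0,0.05],"rotation":[0,0,0]},
  {"xyz":[0,0,0.04],"rotation":[0,0,0]},
  {"xyz":[0,0,0.01],"rotation":[0,0,0]},
  {"xyz":[0,0,0.01],"rotation":[0,0,0]},
  {"xyz":[0,0,0.01],"rotation":[0,0,0]},
  {"xyz":[0,0,0],"rotation":[0,0,0]},
])

```text
clock: 3.85
position: [0.5241, 0.1367, 0.0835]
eef_rot: [-0.0, 0.988, 0.155, 0.001]
wrist_force: [1.3, 0.0, 2.8]
grip_width: 0.0008
gripper_force: 1.3
```

Call:
step_arm([
  {"xyz":[0,0,0.01],"rotation":[0,0,0]},
  {"xyz":[0,0,0.01],"rotation":[0,0,0]},
  {"xyz":[0,0,0.007],"rotation":[0,0,0]},
  {"xyz":[0,0,0],"rotation":[0,0,0]},
])

```text
clock: 4.35
position: [0.5228, 0.1364, 0.056]
eef_rot: [0.0, 0.988, 0.155, -0.001]
wrist_force: [-4.9, -0.6, 8.7]
grip_width: 0.0004
gripper_force: 3.9
```

Call:
step_arm([
  {"xyz":[0,0,0.003],"rotation":[0,0,0]},
  {"xyz":[0,0,0.002],"rotation":[0,0,0]},
  {"xyz":[0,0,0],"rotation":[0,0,0]},
])

```text
clock: 4.72
position: [0.5228, 0.1364, 0.0525]
eef_rot: [0.0, 0.988, 0.155, -0.0]
wrist_force: [-6.5, -1.4, 12.9]
grip_width: 0.0005
gripper_force: 6.1
```

Call:
step_arm([
  {"xyz":[0,0,0.002],"rotation":[0,0,0]},
  {"xyz":[0,0,0.002],"rotation":[0,0,0]},
  {"xyz":[0,0,0],"rotation":[0,0,0]},
])

```text
clock: 5.1
position: [0.5228, 0.1364, 0.0519]
eef_rot: [0.0, 0.988, 0.155, 0.0]
wrist_force: [-15.8, -3.0, 27.7]
grip_width: 0.0004
gripper_force: 14.1
```

At the stop: the force jumped while z stayed put. Hold for 1 s, then lift.

Call:
step_arm([
  {"xyz":[0,0,0],"rotation":[0,0,0]},
  {"xyz":[0,0,0],"rotation":[0,0,0]},
  {"xyz":[0,0,0],"rotation":[0,0,0]},
  {"xyz":[0,0,0],"rotation":[0,0,0]},
  {"xyz":[0,0,0],"rotation":[0,0,0]},
  {"xyz":[0,0,0],"rotation":[0,0,0]},
  {"xyz":[0,0,0],"rotation":[0,0,0]},
  {"xyz":[0,0,0],"rotation":[0,0,0]},
])

```text
clock: 6.1
position: [0.5228, 0.1364, 0.0518]
eef_rot: [0.0, 0.988, 0.155, 0.0]
wrist_force: [-16.3, -3.6, 28.7]
grip_width: 0.0006
gripper_force: 14.0
```

Call:
step_arm([
  {"xyz":[0,0,-0.015],"rotation":[0,0,0]},
  {"xyz":[0,0,-0.015],"rotation":[0,0,0]},
  {"xyz":[0,0,-0.02],"rotation":[0,0,0]},
  {"xyz":[0,0,-0.05],"rotation":[0,0,0]},
  {"xyz":[0,0,-0.05],"rotation":[0,0,0]},
  {"xyz":[0,0,-0.05],"rotation":[0,0,0]},
  {"xyz":[0,0,-0.05],"rotation":[0,0,0]},
  {"xyz":[0,0,0],"rotation":[0,0,0]},
])

```text
clock: 7.1
position: [0.5238, 0.1367, 0.3016]
eef_rot: [-0.0, 0.988, 0.155, 0.003]
wrist_force: [0.0, 0.3, 0.7]
grip_width: 0.0005
gripper_force: 0.0
```

Run:
```python
from h import *
s=ctrl.read_state(); print(s["position"],s["joint_positions"])
a=ctrl.capture("scene")[...,::-1]; b=cv2.imread("pics/scene.png")
print(np.abs(a[155:235,360:445].astype(int)-b[155:235,360:445]).mean())
cv2.imwrite("pics/c.png",np.hstack([cv2.resize(a[150:240,340:440],None,fx=4,fy=4),cv2.resize(b[150:240,340:440],None,fx=4,fy=4)]))
ax=np.array([.5166,-.2172]);yaw=-.217
for q in (0,1.2):
  t=yaw-.96-q; d=np.array([np.cos(t),np.sin(t)]); print(q,np.degrees(t),ax+.062*d,d)
```

```text
[0.52381801 0.13668724 0.30155507] [ 1.92409229e-01 -4.20215118e-02  1.22514978e+00 -5.62211816e-06
  1.95200774e+00  1.45235686e+00]
2.2097549019607845
0 -67.4371324868979 [ 0.54038921 -0.27445446] [ 0.38369692 -0.92345908]
1.2 -136.19206790259668 [ 0.47185681 -0.26011907] [-0.7216644  -0.69224309]
```

View pics/c.png

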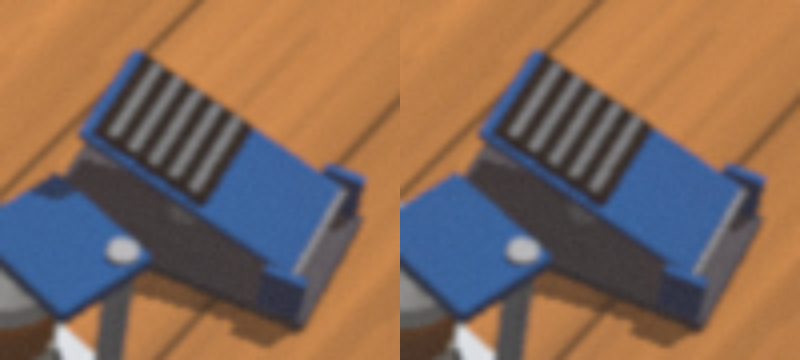

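The treadle is back up and looks identical to the start. Next I'll pinch the blade across its thickness. First, move over and open the fingers partly.

Call:
step_arm([
  {"xyz":[-0.011,0.0395,0],"rotation":[0,0,0]},
  {"xyz":[-0.011,0.0395,0],"rotation":[0,0,0]},
  {"xyz":[-0.011,0.0395,0],"rotation":[0,0,0]},
  {"xyz":[-0.011,0.0395,0],"rotation":[0,0,0]},
  {"xyz":[-0.011,0.0395,0],"rotation":[0,0,0]},
  {"xyz":[-0.011,0.0395,0],"rotation":[0,0,0]},
  {"xyz":[-0.011,0.0395,0],"rotation":[0,0,0]},
  {"xyz":[-0.011,0.0395,0],"rotation":[0,0,0]},
  {"xyz":[-0.011,0.0395,0],"rotation":[0,0,0]},
  {"xyz":[-0.011,0.0395,0],"rotation":[0,0,0]},
  {"xyz":[0,0,0],"rotation":[0,0,0]},
], fingers=0.4)

```text
clock: 8.52
position: [0.5383, -0.2752, 0.2927]
eef_rot: [-0.002, 0.988, 0.153, -0.003]
wrist_force: [-0.1, -0.1, -0.1]
grip_width: 0.0526
gripper_force: 0.0
```

Call:
step_arm([
  {"xyz":[0,0,0],"rotation":[0,0,-9.5]},
  {"xyz":[0,0,0],"rotation":[0,0,-9.5]},
  {"xyz":[0,0,0],"rotation":[0,0,-9.5]},
  {"xyz":[0,0,0],"rotation":[0,0,-9.5]},
  {"xyz":[0,0,0],"rotation":[0,0,-9.5]},
  {"xyz":[0,0,0],"rotation":[0,0,-9.5]},
  {"xyz":[0,0,0],"rotation":[0,0,-9.5]},
  {"xyz":[0,0,0],"rotation":[0,0,-9.5]},
  {"xyz":[0,0,0],"rotation":[0,0,-9.5]},
  {"xyz":[0,0,0],"rotation":[0,0,-9.5]},
  {"xyz":[0,0,0],"rotation":[0,0,0]},
])

```text
clock: 9.9
position: [0.5392, -0.2719, 0.2952]
eef_rot: [-0.001, 0.553, 0.833, 0.0]
wrist_force: [-0.5, 0.5, -0.3]
grip_width: 0.0526
gripper_force: 0.0
```

Run:
```python
from h import *
s=ctrl.read_state(); print(s["position"],s["joint_positions"])
r=R.from_quat(s["eef_rot"],scalar_first=True); print(np.degrees(np.arctan2(*r.apply([1,0,0])[1::-1])))
a=ctrl.capture("wrist")[...,::-1]; cv2.imwrite("pics/d.png",a)
hsv=cv2.cvtColor(a,cv2.COLOR_BGR2HSV)
m=(((hsv[...,0]<6)|(hsv[...,0]>174))&(hsv[...,1]>150)&(hsv[...,2]>110)).astype(np.uint8)
n,l,st,c=cv2.connectedComponentsWithStats(m)
p=ctrl.camera_params("wrist");K=p["camera_matrix"];T=p["T_tool_cam"]
def wc(uv,z):
    v=(np.array(uv)-K[:2,2])/K[0,0];th=np.hypot(*v)
    d=np.r_[v/th*np.sin(th),np.cos(th)]; d=r.apply(T[:3,:3]@d); o=r.apply(T[:3,3])+s["position"]
    return o+d*(z-o[2])/d[2]
for i in range(1,n):
    if st[i,4]>30:
        ys,xs=np.nonzero(l==i); b=cv2.boxPoints(cv2.minAreaRect(np.c_[xs,ys].astype(np.float32)))
        print(st[i],c[i]); print([wc(q,.117).round(4) for q in b])
```

```text
[ 0.53916479 -0.27188344  0.2952199 ] [-5.23560465e-01  1.33116679e-01  1.05607937e+00  3.12901428e-04
  1.95523809e+00 -9.21131610e-01]
112.78574486383991
[231 161   8   8  46] [234.86956522 164.13043478]
[array([ 0.4422, -0.2578,  0.117 ]), array([ 0.4485, -0.2554,  0.117 ]), array([ 0.4508, -0.2615,  0.117 ]), array([ 0.4445, -0.264 ,  0.117 ])]
[235 171   8   7  43] [238.3255814  173.88372093]
[array([ 0.4491, -0.2653,  0.117 ]), array([ 0.4554, -0.2628,  0.117 ]), array([ 0.4574, -0.2681,  0.117 ]), array([ 0.4511, -0.2706,  0.117 ])]
[312 174  15  56 564] [318.98404255 199.91666667]
[array([ 0.5171, -0.241 ,  0.117 ]), array([ 0.529, -0.236,  0.117]), array([ 0.5495, -0.2845,  0.117 ]), array([ 0.5372, -0.2897,  0.117 ])]
[240 180   7   8  43] [242.90697674 183.39534884]
[array([ 0.4566, -0.2715,  0.117 ]), array([ 0.4619, -0.2694,  0.117 ]), array([ 0.4643, -0.2756,  0.117 ]), array([ 0.4589, -0.2778,  0.117 ])]
```

View pics/d.png

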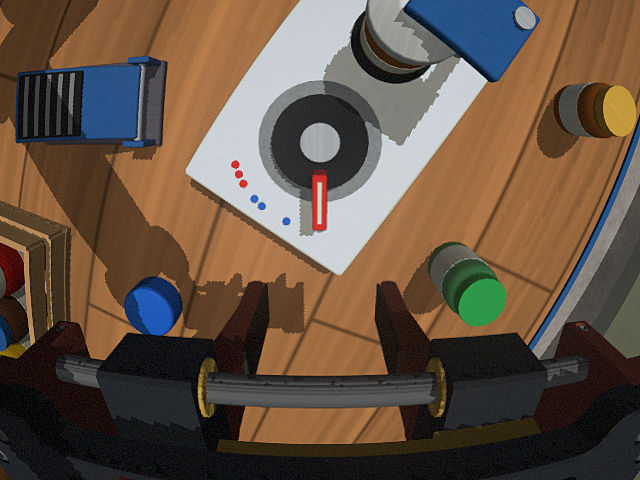

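The wrist view shows the blade centred between the open fingers, running from (320,172) to (320,230). The jars are clear. Descend and pinch.

Call:
step_arm([
  {"xyz":[0,-0.0015,0.04],"rotation":[0,0,0]},
  {"xyz":[0,0,0.04],"rotation":[0,0,0]},
  {"xyz":[0,0,0.04],"rotation":[0,0,0]},
  {"xyz":[0,0,0.04],"rotation":[0,0,0]},
  {"xyz":[0,0,0.03],"rotation":[0,0,0]},
  {"xyz":[0,0,0.02],"rotation":[0,0,0]},
  {"xyz":[0,0,0],"rotation":[0,0,0]},
])

```text
clock: 10.82
position: [0.5371, -0.273, 0.0847]
eef_rot: [-0.002, 0.554, 0.833, -0.0]
wrist_force: [-0.7, -0.4, 0.1]
grip_width: 0.0527
gripper_force: 0.0
```

Call:
step_arm([
  {"xyz":[0,0,0],"rotation":[0,0,0]},
  {"xyz":[0,0,0],"rotation":[0,0,0]},
  {"xyz":[0,0,0],"rotation":[0,0,0]},
  {"xyz":[0,0,0],"rotation":[0,0,0]},
], fingers=1, grip_force=25)

```text
clock: 11.32
position: [0.5382, -0.2739, 0.0872]
eef_rot: [0.0, 0.553, 0.833, 0.0]
wrist_force: [-0.5, 0.8, 0.7]
grip_width: 0.0164
gripper_force: 0.0
```

Call:
step_arm([
  {"xyz":[0,0,0],"rotation":[0,0,0]},
  {"xyz":[0,0,0],"rotation":[0,0,0]},
  {"xyz":[0.00024,-0.00545,0],"rotation":[0,0,5]},
  {"xyz":[0.00024,-0.00545,0],"rotation":[0,0,5]},
  {"xyz":[0.00024,-0.00545,0],"rotation":[0,0,5]},
  {"xyz":[0.00024,-0.00545,0],"rotation":[0,0,5]},
  {"xyz":[0,0,0],"rotation":[0,0,0]},
])

```text
clock: 12.2
position: [0.5158, -0.2793, 0.0871]
eef_rot: [-0.0, 0.69, 0.724, -0.001]
wrist_force: [-6.6, -3.2, 3.6]
grip_width: 0.014
gripper_force: 25.2
```

Call:
step_arm([
  {"xyz":[0.00024,-0.00545,0],"rotation":[0,0,5]},
  {"xyz":[0.00024,-0.00545,0],"rotation":[0,0,5]},
  {"xyz":[0.00024,-0.00545,0],"rotation":[0,0,5]},
  {"xyz":[0.00024,-0.00545,0],"rotation":[0,0,5]},
  {"xyz":[0,0,0],"rotation":[0,0,0]},
])

```text
clock: 12.82
position: [0.494, -0.2771, 0.0872]
eef_rot: [0.0, 0.805, 0.593, -0.001]
wrist_force: [-6.7, -3.7, 4.9]
grip_width: 0.0146
gripper_force: 25.5
```

Call:
step_arm([
  {"xyz":[0.00024,-0.00545,0],"rotation":[0,0,5]},
  {"xyz":[0.00024,-0.00545,0],"rotation":[0,0,5]},
  {"xyz":[0.00024,-0.00545,0],"rotation":[0,0,5]},
  {"xyz":[0.00024,-0.00545,0],"rotation":[0,0,5]},
  {"xyz":[0,0,0],"rotation":[0,0,0]},
])

```text
clock: 13.45
position: [0.4746, -0.2682, 0.0872]
eef_rot: [0.002, 0.896, 0.444, -0.002]
wrist_force: [-7.5, -8.4, 3.0]
grip_width: 0.0148
gripper_force: 25.6
```

```bash
cat > q.py <<'E'
from h import *
s=ctrl.read_state(); p=s["position"]; r=R.from_quat(s["eef_rot"],scalar_first=True)
print(s["clock"],p,"xt",np.degrees(np.arctan2(*r.apply([1,0,0])[1::-1])),s["wrist_force"],s["wrist_torque"],s["gripper_force"],s["grip_width"])
for ax in ([.5166,-.2172],[.512,-.2125],[.515,-.2155]):
    d=p[:2]-ax; print("radius",np.hypot(*d),"dial",-np.arctan2(d[1],d[0])-.217-.96)
E
python3 q.py
```

```text
13.45 [ 0.47463595 -0.26816518  0.08723808] xt 52.70312557963031 [-7.45483535 -8.44172347  3.04813938] [-1.28301199  1.10769225  0.55420393] 25.618166299536824 0.014843914838216654
radius 0.06601841139779926 dial 1.0826356591981967
radius 0.06704240499017297 dial 0.9849504114650594
radius 0.06635418066815672 dial 1.0477284998454657
```

Call:
step_arm([
  {"xyz":[-0.0005,-0.0055,0],"rotation":[0,0,5]},
  {"xyz":[-0.0005,-0.0055,0],"rotation":[0,0,5]},
  {"xyz":[0,0,0],"rotation":[0,0,0]},
  {"xyz":[0,0,0],"rotation":[0,0,0]},
])

```text
clock: 13.95
position: [0.4656, -0.2611, 0.0871]
eef_rot: [0.001, 0.931, 0.365, -0.001]
wrist_force: [-7.2, -5.4, 3.7]
grip_width: 0.0149
gripper_force: 25.3
```

```bash
python3 q.py
python3 - <<'E'
from h import *
a=ctrl.capture("scene")[...,::-1]; b=ctrl.capture("side")[...,::-1]; w=ctrl.capture("wrist")[...,::-1]
f=lambda i:cv2.resize(i,(380,285),interpolation=cv2.INTER_AREA)
cv2.imwrite("pics/e.png",np.vstack([np.hstack([cv2.resize(a[200:335,225:405],(380,285)),cv2.resize(b[200:310,250:400],(380,285))]),np.hstack([f(w),cv2.resize(w[60:300,160:480],(380,285))])]))
E
```

```text
13.95 [ 0.46563625 -0.26106451  0.08714783] xt 42.78385608423775 [-7.16424713 -5.38517195  3.74691533] [-0.71136815  1.30316802  0.51313598] 25.29379568528384 0.014870503585171387
radius 0.06724135077159653 dial 1.2539192718548327
radius 0.06714245416197256 dial 1.1560152374793957
radius 0.06717815559317028 dial 1.2191953604939951
```

View pics/e.png

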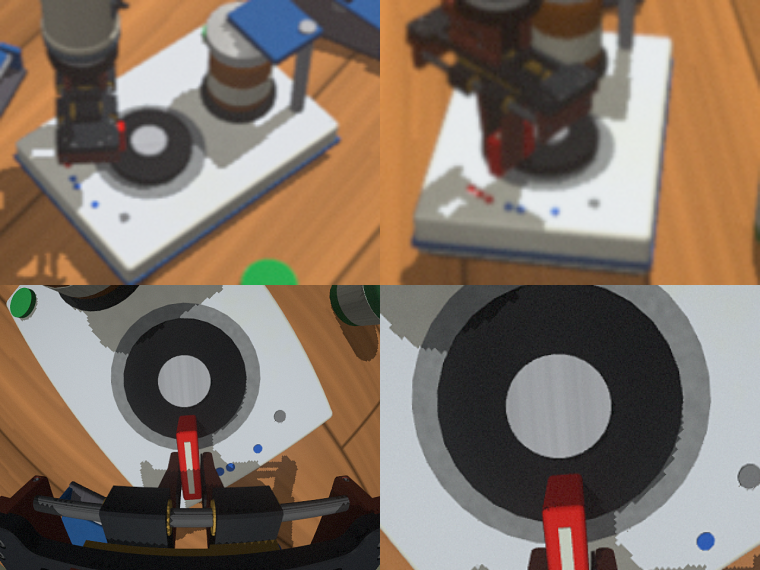

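```bash
cat > m.py <<'E'
from h import *
s=ctrl.read_state(); r=R.from_quat(s["eef_rot"],scalar_first=True)
a=ctrl.capture("wrist")[...,::-1]; hsv=cv2.cvtColor(a,cv2.COLOR_BGR2HSV)
p=ctrl.camera_params("wrist");K=p["camera_matrix"];T=p["T_tool_cam"]
def wc(uv,z):
    v=(np.array(uv)-K[:2,2])/K[0,0];th=np.hypot(*v)
    d=np.r_[v/th*np.sin(th),np.cos(th)]; d=r.apply(T[:3,:3]@d); o=r.apply(T[:3,3])+s["position"]
    return (o+d*(z-o[2])/d[2])[:2]
# hub: bright grey blob near (310,163)
hub=((hsv[...,1]<40)&(hsv[...,2]>100)).astype(np.uint8); n,l,st,c=cv2.connectedComponentsWithStats(hub)
i=l[160,310]; h=wc(c[i],.078); print("hub",st[i],c[i],h)
# white stripe on blade top
red=((hsv[...,0]<6)|(hsv[...,0]>174))&(hsv[...,1]>150)&(hsv[...,2]>130)
red[:,:270]=0; red[:,370:]=0; red[:190]=0; red[390:]=0
n,l,st,c=cv2.connectedComponentsWithStats(red.astype(np.uint8)); i=1+st[1:,4].argmax()
ys,xs=np.nonzero(l==i); P=np.array([wc(q,.117) for q in zip(xs,ys)])
m=P.mean(0); d=np.linalg.svd(P-m)[2][0]; d*=np.sign(d@(m-h))
g=lambda v:-np.arctan2(v[1],v[0])-.217-.96
print("top",st[i],m,"dial by blade",g(d),"by hub-centre",g(m-h),"axis dist",np.hypot(*(m-h)))
E
python3 m.py
```

```text
hub [ 266  118   89   88 6101] [309.89198492 161.51122767] [ 0.51219825 -0.21296461]
top [ 297  246   39   68 1650] [ 0.48507456 -0.2424114 ] dial by blade 1.1532872276556931 by hub-centre 1.138152022313562 axis dist 0.0400350808669994
```

The dial reads about 1.15 rad, so I'll push it a little farther, to about 1.20.

Call:
step_arm([
  {"xyz":[0,-0.003,0],"rotation":[0,0,2]},
  {"xyz":[0,-0.002,0],"rotation":[0,0,1]},
  {"xyz":[0,0,0],"rotation":[0,0,0]},
  {"xyz":[0,0,0],"rotation":[0,0,0]},
])

```text
clock: 14.65
position: [0.4626, -0.2581, 0.0872]
eef_rot: [0.002, 0.94, 0.34, -0.001]
wrist_force: [-6.4, -8.6, 2.9]
grip_width: 0.0145
gripper_force: 24.9
```

```bash
python3 q.py; python3 m.py
```

```text
14.65 [ 0.46260171 -0.25808716  0.08718643] xt 39.751899860833355 [-6.43624092 -8.59136228  2.87677082] [-1.09091587  0.99557255  0.41952122] 24.85015514306724 0.014498768593875321
radius 0.06773164462278414 dial 1.3165035094914024
radius 0.06721890146374417 dial 1.2192962872165616
radius 0.06752220003643833 dial 1.2821203602942566
hub [ 267  118   90   88 6095] [311.50008203 161.43314192] [ 0.51221235 -0.21298286]
top [ 298  246   38   66 1607] [ 0.4835911  -0.24032413] dial by blade 1.1912894111258243 by hub-centre 1.2020625156642923 axis dist 0.039581830899564165
```

Call:
step_arm([
  {"xyz":[0,0,0],"rotation":[0,0,0]},
  {"xyz":[0,0,0],"rotation":[0,0,0]},
  {"xyz":[0,0,0],"rotation":[0,0,0]},
  {"xyz":[0,0,0],"rotation":[0,0,0]},
  {"xyz":[0,0,0],"rotation":[0,0,0]},
  {"xyz":[0,0,0],"rotation":[0,0,0]},
])

```text
clock: 15.45
position: [0.4626, -0.2581, 0.0872]
eef_rot: [0.002, 0.94, 0.34, -0.001]
wrist_force: [-6.1, -7.7, 3.5]
grip_width: 0.0149
gripper_force: 24.9
```

```bash
python3 m.py; python3 -c "
from cell import ctrl
print(ctrl.job_done())"
```

```text
hub [ 267  118   89   88 6096] [311.43733596 161.47326115] [ 0.51217584 -0.2129523 ]
top [ 298  246   38   66 1609] [ 0.48362078 -0.24029153] dial by blade 1.190151978037989 by hub-centre 1.2009434383828994 axis dist 0.039532588995557796
the job is handed in; nothing more can be done
None
```

I pressed the left treadle to its stop for about a second and it came back up; the gripper now holds the dial at the third click (about 1.20 rad by the wrist camera), and the job is handed in, with no verdict returned.

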